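Stop the pot stand rocking with a door wedge

TASK

The low wooden stand under the brown pot rocks: one of its two feet on the robot's side is too short. Press down on the stand's corners to feel which foot gives, then push the orange door wedge, thin end first, under that foot and stop as soon as you feel it snug and taking weight, before it lifts the stand off level or shoves it along. Leave the wedge flat on the shelf, the stand level and in its place with the pot on it, and the other things alone.

Things in the scene. Friction and masses are not known exactly. Their poses are not given: they have to be found in the camera images.
- stand: Low dark wooden pot stand, loose, 0.9 kg: square top 200 x 200 x 22 mm, upper face 56 mm above the shelf, on four ball feet of 34 mm diameter centred at +-82, +-82 mm on its own x, y; 34 mm clear under the top. Origin: its middle at shelf level, z up. It stands level on three feet; the fourth hangs 5 to 9.5 mm above the shelf, one of the two feet nearer the robot in x than the stand's middle.
- stand_top (a point): Middle of the stand's upper face, 56 mm above the shelf. Which foot is short does not show in the pose. Pressing straight down over the short foot with about 2 N makes that corner dip 5 to 9.5 mm until its foot meets the shelf (the stand tilts 0.04 to 0.085 rad); let go, it rocks back. Over the other feet the top is firm.
- pot: Brown ceramic pot with a closed lid (one piece), largest diameter 87 mm, 80 mm high with its knob, 0.6 to 1.1 kg, standing loose near the middle of the stand. Origin: centre of its underside.
- wedge: Orange plastic door wedge, loose, 140 mm long, 42 mm wide, 90 g. Origin: centre of its underside. The thin end (3 mm thick) is at +70 mm on its own x, the thick end (25 mm, upright end face) at -70 mm; the top slopes evenly between. Its underside is flat, z up. It may be gripped across its 42 mm width.
- wedge_thin (a point): Middle of the lower edge of the wedge's thin end. Free, the wedge slides with under 1 N. Once it fills the gap under the foot, the push needed climbs to 5 to 9 N within some 4 to 6 mm of travel and then stays there while the wedge jacks the stand off level or shoves it along the shelf. 3 to 6 N is snug. Let go, it stays by friction.
- tin_dark: Flat round black-lidded polish tin, 100 mm diameter, 34 mm high. Origin: centre of its underside. Leave alone.
- tin_red: Flat round red-lidded polish tin, 100 mm diameter, 34 mm high. Origin: centre of its underside. Leave alone.
- shoe_tree: White plastic shoe tree lying on the shelf, about 230 mm long along its own x, 66 mm wide, 68 mm high. Origin: its middle, at the underside. Leave alone.
- shoe_brush: Wooden shoe brush, 160 mm along its own x, 50 mm wide, 42 mm high. Origin: centre of its underside. Leave alone.
- key_dish: Blue ceramic key bowl, 120 mm diameter, 30 mm high. Origin: centre of its underside. Leave alone.
- torch: Hand torch with a yellow head, 140 mm along its own x, 44 mm high. Origin: under its middle. Leave alone.
Things that resemble listed ones, but are neither listed nor needed, are in the scene too. Several things have the shape of the pot; the one meant has the colours described above.

How it is judged (in metres and radians):
On the way:
1. the stand is rocked down onto its short foot by pressing on that corner (it tilts by more than 0.03 rad with the fingers on it) (angle between stand's own z axis and vertical above 0.03 rad and contact force between the fingers and stand above 0.5 N).
At the end, for the whole second after the job is handed in: The wedge lies flat on the shelf (within 0.04 rad) under the stand and carries more than 1 N of it; the stand is level within 0.006 rad (no other foot lifted by more than 1 mm) and within 6 mm of where it was; the pot stands upright on it within 10 mm of where it was; all at rest (contact force between wedge and stand above 1 N and angle between stand's own z axis and vertical below 0.006 rad and angle between wedge's own z axis and vertical below 0.04 rad and height (world z) of wedge below 0.004 m and distance of stand from where it was at the start of the episode below 0.006 m and distance of pot from where it was at the start of the episode below 0.01 m and angle between pot's own z axis and vertical below 0.03 rad and linear speed of each of stand, wedge below 0.01 m/s); the robot touches nothing.
It fails at once if the pot is tipped by more than 0.25 rad (angle between pot's own z axis and vertical above 0.25 rad).
It fails at once if the stand is shoved more than 40 mm from its place (distance of stand from where it was at the start of the episode above 0.04 m).
It fails at once if another thing on the shelf is moved more than 20 mm (distance of any of tin_dark, tin_red, shoe_tree, shoe_brush, key_dish, torch from where it was at the start of the episode above 0.02 m).
It also fails if it takes over 61 s, if anything falls off the work surface, if the arm or the gripper's body presses on something with over 40 N, if the wrist force passes 120 N, or if a joint passes its speed limit or range.

ROBOT

A 6-joint arm with a two-finger parallel gripper is mounted at the origin on the work surface. World frame = base frame: x ahead of the robot, y to its left, z up, the work surface at z = 0. Lengths are in mm, angles in rad, forces in N, time in s.
With the tool pointing down it reaches from about 350 to 975 mm from the base axis. Payload 7.1 kg.
Tool frame: the origin (TCP) lies at the very end of the fingers, on their centre line; the grasp point (between the pads) lies 19 mm behind it; x points along the fingers, y is the direction in which the jaws open and shut, and the axes are right-handed (so a half turn about x gives the same grasp; the last joint's range is limited). The gripper opens to 88 mm and grips with 3 to 60 N. Pads are 20 mm wide; open, the fingers measure 115 mm over their backs; the gripper's body (75 mm by 178 mm) begins 61 mm behind the grasp point.
Start: joints at [1.156, 0.423, 1.63, -0, 1.089, -0.019], TCP at [240.934, 576.676, 222.675] pointing down, gripper open.
Joint ranges: [-3, 3], [-0.9, 2.11], [0.09, 2.58], [-1.31, 4.45], [0.11, 2.69], [-2.54, 2.54]. Speed limits (rad/s): [2.39, 2.39, 3.01, 3.14, 3.14, 3.14].

INTERFACE

Orientations are given as a rotation vector (axis times angle).
In Python, from workcell import ctrl gives the robot as it stands. The module is installed in compiled form; this text tells all that it offers.
- The arm moves only by the tool carry_out, never from a script. Its argument "commands" is a list of rows, each a list of 6 numbers: the shift along the tool's x, y, z in m, then the turn, a rotation vector about the tool's x, y, z in degrees. In form: [[tx, ty, tz, rx, ry, rz], ...]. A call has 1 to 8 rows; each row shifts and turns the pose as measured when the row begins, along the tool's axes as they then stand; what a row does not reach is not made up. A row lasts 1/8 s, in which the tool goes at most 62.5 mm and 10.7 degrees, less where a joint would pass 70% of its speed; a pose out of reach is approached as far as the arm can. A call with a gripper value outside its range is refused whole. "grip" is the closure, from 0 (fully open) to 1 (shut), set as the call begins (left out, the last holds). The fingers move at their own pace and stop on an object; the grip force is fixed at half the most. Time passes only in rows, so rows that do not move let the fingers close. It gives the time, the measured TCP pose, the force and the opening at its end, in the units of the state.
- ctrl.get_obs(): the state, without advancing time (a new reading comes with each control period).
- ctrl.get_image(name): name is "scene" or "top" or "wrist"; returns a dict with "pixels" (400x640x3 uint8, blue, green, red), "intrinsics" (3x3 intrinsics, pixels), "rvec" (rotation vector, rad) and "tvec" (3), from world to camera coordinates, as OpenCV has them. Camera axes: x right, y down, z forward; pixel columns grow to the right and rows downward; lengths in mm; the calibration is good to about 2 mm. A picture is of the moment at which its call begins. There is no depth.
- ctrl.close_job(): hands the job in, once; it reports no verdict.
The state is a dict: "t": time; "qpos": joint angles; "qvel": joint speeds; "joint_torque": joint torques, N m; "ee_pos": TCP position; "orientation": TCP orientation; "ft_force": force on the tool from outside, world axes, zero at the start; "moment": the same for the moment, N m; "width": finger opening in mm.
Only numpy, scipy, OpenCV 4.12 (cv2) and the standard library are available. Lean on these libraries where they do the work, as an engineer would, in place of code of your own. Each camera call takes 0.05 s, during which the arm holds its last target. There are 200 camera calls.

## Working session

There is one attempt and no reset: what is moved stays moved. The work goes in short steps, Python scripts to look and compute and a tool call to move; the robot and the scene stay as the last step left them, time stands still between calls to the robot, and variables do not carry over. Pictures are saved under pics/ and viewed, about 8 in all and at most 12, crops included, and the job is handed in when it is done.

Besides the shell and the picture viewer there is one more tool, called as name([rows], argument=value, ...), one row to a line, values as JSON. carry_out: Moves the arm, as the interface text tells. Its arguments: {"type":"object","properties":{"commands":{"type":"array"},"grip":{"type":"number"}},"required":["commands"]}

```bash
mkdir -p pics
cat > h.py <<'E'
import numpy as np, cv2
from workcell import ctrl
def snap(n,f):
    im=ctrl.get_image(n); cv2.imwrite(f'pics/{f}.png',im['pixels']); np.savez(f'pics/{f}.npz',**{k:np.array(im[k]) for k in('intrinsics','rvec','tvec')}); return im
def ray(f,uv):
    d=np.load(f'pics/{f}.npz'); R=cv2.Rodrigues(d['rvec'].ravel())[0]; t=d['tvec'].ravel()
    return -R.T@t, R.T@np.linalg.solve(d['intrinsics'],[*uv,1.])
def at(f,uv,z):
    c,v=ray(f,uv); return c+v*(z-c[2])/v[2]
def tri(a,ua,b,ub):
    c1,v1=ray(a,ua);c2,v2=ray(b,ub); s=np.linalg.lstsq(np.c_[v1,-v2],c2-c1,rcond=None)[0]
    return (c1+v1*s[0]+c2+v2*s[1])/2
def proj(f,P):
    d=np.load(f'pics/{f}.npz'); return cv2.projectPoints(np.array(P,float).reshape(-1,3),d['rvec'],d['tvec'],d['intrinsics'],None)[0].reshape(-1,2)
E
python3 - <<'E'
from h import *
np.set_printoptions(precision=3,suppress=True)
for n in('scene','top','wrist'):
    snap(n,n+'0'); print(n,ray(n+'0',(320,200)))
print(ctrl.get_obs())
E
```

```text
scene (array([1518.062,  207.219, 1113.364]), array([-0.678, -0.128, -0.724]))
top (array([ 341.792,   -1.148, 1411.59 ]), array([ 0.17 , -0.016, -0.985]))
wrist (array([171.555, 606.807, 383.688]), array([ 0.262, -0.111, -0.959]))
{'t': 0.15, 'qpos': array([ 1.156,  0.424,  1.63 , -0.   ,  1.089, -0.019]), 'qvel': array([ 0.001, -0.003, -0.002,  0.001, -0.002, -0.   ]), 'joint_torque': array([ -0.001, -54.499, -27.392,   0.064,   0.021,  -0.   ]), 'ee_pos': array([240.771, 576.315, 222.111]), 'orientation': array([ 0.31 ,  1.549, -0.311]), 'ft_force': array([ 0.422,  0.701, -0.513]), 'moment': array([ 0.01 ,  0.034, -0.022]), 'width': 87.88238128861195}
```

View pics/top0.png

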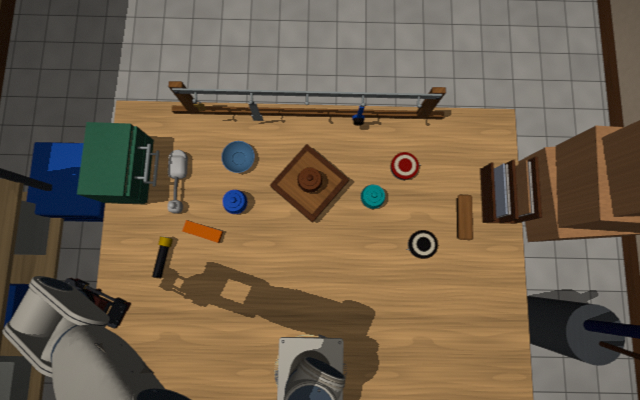

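View pics/scene0.png

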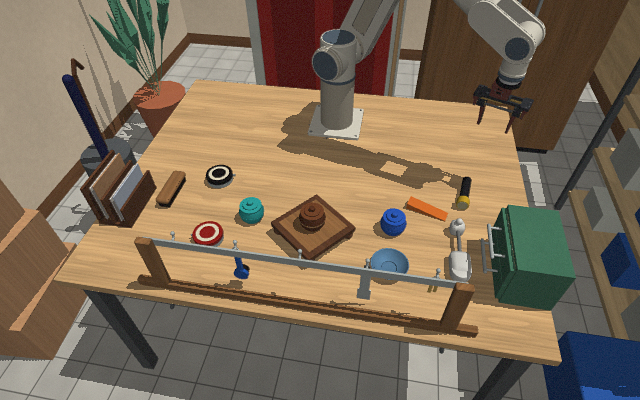

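Top view: stand corners are at about (308,147), (349,182), (313,220) and (272,184). The wedge is at about (203,231) and the torch at (162,257). I'll enlarge crops to measure them.

Run:
```python
from h import *
a=cv2.imread('pics/top0.png')[135:260,150:360]; b=cv2.imread('pics/scene0.png')[185:265,265:465]
a=cv2.resize(a,None,fx=3,fy=3,interpolation=cv2.INTER_CUBIC);b=cv2.resize(b,None,fx=3,fy=3,interpolation=cv2.INTER_CUBIC)
c=np.zeros((600,630,3),np.uint8);c[:375,:630]=a;c[375:,:600]=b[:225];cv2.imwrite('pics/crop1.png',c)
```

```text
(no output)
```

View pics/crop1.png

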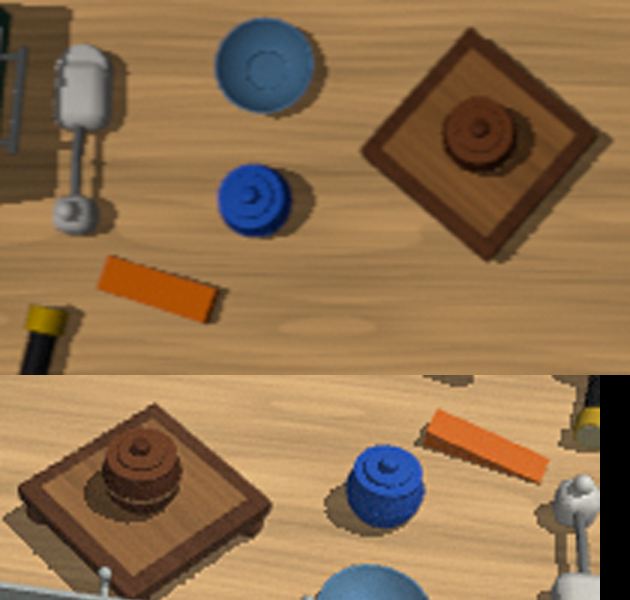

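Run:
```python
from h import *
np.set_printoptions(precision=1,suppress=True)
T=lambda u,v:(u/3+150,v/3+135); S=lambda u,v:(u/3+265,(v-375)/3+185)
t=dict(far=T(471,28),right=T(599,134),near=T(488,261),left=T(360,151)); s=dict(far=S(137,599),right=S(19,490),near=S(154,404),left=S(271,506))
C={}
for k in t: C[k]=at('top0',t[k],56); print(k,C[k],at('scene0',s[k],56),tri('top0',t[k],'scene0',s[k]))
m=sum(C.values())/4; print('mid',m)
for k in C: print(k,'foot',(m+(C[k]-m)*0.82))
print('edges',np.linalg.norm(C['far']-C['left']),np.linalg.norm(C['left']-C['near']))
print('thin',at('top0',T(110,255),3),at('top0',T(97,288),3),at('scene0',S(547,460),3),at('scene0',S(540,482),3))
print('thick',at('top0',T(217,288),25),at('top0',T(207,318),25),at('scene0',S(438,409),25),at('scene0',S(430,430),25))
print('pot',at('top0',T(480,128),136),tri('top0',T(480,128),'scene0',S(141,447)))
print('blue',tri('top0',T(253,195),'scene0',S(388,467)))
print('torch',at('top0',T(45,320),30))
```

```text
far [774.9  26.3  56. ] [779.8  36.3  56. ] [776.1  30.9  49.8]
right [ 649.8 -125.4   56. ] [ 659.1 -118.8   56. ] [ 651.5 -124.1   46.4]
near [498.7   1.1  56. ] [504.9   2.9  56. ] [499.3   1.4  50.1]
left [624.2 151.9  56. ] [635.1 155.4  56. ] [626.3 154.   45.3]
mid [636.9  13.5  56. ]
far foot [750.1  24.   56. ]
right foot [ 647.5 -100.4   56. ]
near foot [523.5   3.3  56. ]
left foot [626.5 127.   56. ]
edges 196.18012548370996 196.29081676015204
thin [503.7 449.7   3. ] [464.2 462.3   3. ] [467.2 461.4   3. ] [503.  452.6   3. ]
thick [464.8 315.8  25. ] [429.8 325.5  25. ] [426.9 331.4  25. ] [463.  323.2  25. ]
pot [635.8  12.5 136. ] [637.7  13.6 127.1]
blue [568.1 273.3  67. ]
torch [423.8 510.6  30. ]
```

```bash
cat >> h.py <<'E'
from scipy.spatial.transform import Rotation as Ro, Slerp
def goal(yaw):  # tool x down, jaw axis y at yaw (deg, mod 180), z=x×y
    y=np.array([np.cos(np.radians(yaw)),np.sin(np.radians(yaw)),0]); x=np.array([0,0,-1.]); return Ro.from_matrix(np.c_[x,y,np.cross(x,y)])
def plan(P,yaw,step=55,n=None):
    o=ctrl.get_obs(); p=np.array(o['ee_pos']); R=Ro.from_rotvec(o['orientation']); G=min((goal(yaw),goal(yaw+180)),key=lambda g:(R.inv()*g).magnitude())
    D=np.array(P,float)-p; a=np.degrees((R.inv()*G).magnitude())
    n=n or int(max(np.ceil(np.linalg.norm(D)/step),np.ceil(a/9.5),1)); S=Slerp([0,1],Ro.concatenate([R,G]))
    print('pos',p.round(1),'jaw',np.degrees(np.arctan2(*R.as_matrix()[[1,0],1])).round(1),'F',np.round(o['ft_force'],2),'w',round(o['width'],1),'t',o['t'],'turn',a.round(1))
    rows=[]
    for i in range(n):
        A=S(i/n); rows.append([*(A.inv().apply(D/n)/1000).round(4),*np.degrees((A.inv()*S((i+1)/n)).as_rotvec()).round(1)])
    for i in range(0,n,8): print([[float(x) for x in r] for r in rows[i:i+8]])
E
python3 -c "
from h import *
plan([627,128,100],0)"
```

```text
pos [240.8 576.3 222.1] jaw 67.3 F [ 0.42  0.7  -0.51] w 87.9 t 0.15 turn 67.3
[[0.0111, -0.0241, 0.0481, 6.1, 0.0, 0.0], [0.0111, -0.0188, 0.0504, 6.1, 0.0, 0.0], [0.0111, -0.0133, 0.0521, 6.1, 0.0, 0.0], [0.0111, -0.0077, 0.0532, 6.1, 0.0, 0.0], [0.0111, -0.002, 0.0538, 6.1, 0.0, 0.0], [0.0111, 0.0038, 0.0537, 6.1, 0.0, 0.0], [0.0111, 0.0095, 0.053, 6.1, 0.0, 0.0], [0.0111, 0.0151, 0.0516, 6.1, 0.0, 0.0]]
[[0.0111, 0.0205, 0.0497, 6.1, 0.0, 0.0], [0.0111, 0.0257, 0.0473, 6.1, 0.0, 0.0], [0.0111, 0.0306, 0.0443, 6.1, 0.0, 0.0]]
```

carry_out([
  [0.011,-0.024,0.048,6,0,0],
  [0.011,-0.019,0.05,6,0,0],
  [0.011,-0.013,0.052,6,0,0],
  [0.011,-0.008,0.053,6,0,0],
  [0.011,-0.002,0.054,6,0,0],
  [0.011,0.004,0.054,6,0,0],
  [0.011,0.01,0.053,6,0,0],
  [0.011,0.015,0.052,6,0,0],
], grip=1)

```text
t: 1.15
ee_pos: [527.3, 243.5, 131.1]
orientation: [0.973, 1.343, -0.971]
ft_force: [0.4, 0.7, -0.1]
width: 11.1
```

```bash
python3 -c "
from h import *
plan([627,128,85],0)"
```

```text
pos [527.3 243.5 131.1] jaw 18.2 F [ 0.41  0.74 -0.06] w 11.1 t 1.15 turn 18.2
[[0.0153, 0.0195, 0.047, 6.1, -0.0, -0.0], [0.0154, 0.0244, 0.0447, 6.1, -0.0, -0.0], [0.0154, 0.029, 0.0418, 6.1, -0.0, -0.0]]
```

carry_out([
  [0.015,0.02,0.047,6,0,0],
  [0.015,0.024,0.045,6,0,0],
  [0.015,0.029,0.042,6,0,0],
  [0,0,0,0,0,0],
])

```text
t: 1.65
ee_pos: [631.2, 119.8, 83.0]
orientation: [1.219, 1.204, -1.218]
ft_force: [-1.2, -0.3, 0.0]
width: 0.7
```

carry_out([
  [0.01,0,0,0,0,0],
  [0.01,0,0,0,0,0],
  [0,0,0,0,0,0],
])

```text
t: 2.02
ee_pos: [629.1, 121.7, 61.4]
orientation: [1.215, 1.208, -1.217]
ft_force: [-1.0, -0.4, 0.2]
width: 0.5
```

carry_out([
  [0.003,0,0,0,0,0],
  [0.003,0,0,0,0,0],
  [0,0,0,0,0,0],
])

```text
t: 2.4
ee_pos: [628.9, 123.4, 56.2]
orientation: [1.214, 1.208, -1.214]
ft_force: [-0.1, 0.2, 0.1]
width: 0.6
```

carry_out([
  [0.002,0,0,0,0,0],
  [0,0,0,0,0,0],
])

```text
t: 2.65
ee_pos: [629.2, 123.7, 56.3]
orientation: [1.214, 1.208, -1.213]
ft_force: [0.5, 0.8, -1.2]
width: 0.5
```

carry_out([
  [0.002,0,0,0,0,0],
  [0,0,0,0,0,0],
])

```text
t: 2.9
ee_pos: [629.6, 123.8, 56.2]
orientation: [1.215, 1.207, -1.212]
ft_force: [-0.3, 0.5, -0.2]
width: 0.6
```

carry_out([
  [0.003,0,0,0,0,0],
  [0,0,0,0,0,0],
])

```text
t: 3.15
ee_pos: [630.0, 124.1, 56.2]
orientation: [1.215, 1.207, -1.211]
ft_force: [-0.9, 0.9, -0.3]
width: 0.3
```

carry_out([
  [0.006,0,0,0,0,0],
])

```text
t: 3.28
ee_pos: [630.6, 124.3, 55.0]
orientation: [1.216, 1.207, -1.211]
ft_force: [-25.4, -3.6, 79.4]
width: 0.4
```

carry_out([
  [0.006,0,0,0,0,0],
  [0.006,0,0,0,0,0],
])

```text
t: 3.52
ee_pos: [630.6, 124.4, 55.2]
orientation: [1.215, 1.207, -1.211]
ft_force: [-20.9, -4.4, 56.8]
width: 0.8
```

carry_out([
  [-0.02,0,0,0,0,0],
  [-0.03,0,0,0,0,0],
])

```text
t: 3.78
ee_pos: [629.5, 124.2, 105.7]
orientation: [1.214, 1.208, -1.212]
ft_force: [0.1, -1.3, 0.5]
width: 0.5
```

```bash
python3 -c "
from h import *
plan([521,3,85],90)"
```

```text
pos [629.5 124.2 105.7] jaw -0.3 F [ 0.06 -1.35  0.5 ] w 0.5 t 3.775 turn 89.7
[[0.002, -0.0108, 0.0122, 9.0, -0.0, 0.0], [0.002, -0.0088, 0.0137, 9.0, -0.0, 0.0], [0.002, -0.0065, 0.0149, 9.0, -0.0, 0.0], [0.002, -0.0041, 0.0157, 9.0, -0.0, 0.0], [0.0021, -0.0016, 0.0162, 9.0, -0.0, 0.0], [0.0021, 0.0009, 0.0162, 9.0, -0.0, 0.0], [0.0021, 0.0035, 0.0159, 9.0, -0.0, 0.0], [0.0021, 0.0059, 0.0152, 9.0, -0.0, 0.0]]
[[0.0021, 0.0082, 0.0141, 9.0, -0.0, 0.0], [0.0021, 0.0103, 0.0126, 9.0, -0.0, 0.0]]
```

carry_out([
  [0.002,-0.011,0.012,9,0,0],
  [0.002,-0.009,0.014,9,0,0],
  [0.002,-0.006,0.015,9,0,0],
  [0.002,-0.004,0.016,9,0,0],
  [0.002,-0.002,0.016,9,0,0],
  [0.002,0.001,0.016,9,0,0],
  [0.002,0.004,0.016,9,0,0],
  [0.002,0.006,0.015,9,0,0],
])

```text
t: 4.78
ee_pos: [542.0, 27.1, 87.9]
orientation: [2.087, 0.284, -2.071]
ft_force: [0.0, 0.3, 1.0]
width: 0.7
```

```bash
python3 -c "
from h import *
plan([521,3,62],90,n=3)"
```

```text
pos [542.   27.1  87.9] jaw -74.6 F [0.05 0.32 0.96] w 0.7 t 4.775 turn 15.4
[[0.0085, 0.0059, 0.009, 5.1, -0.1, 0.1], [0.0086, 0.0067, 0.0084, 5.1, -0.1, 0.1], [0.0086, 0.0074, 0.0077, 5.1, -0.1, 0.1]]
```

carry_out([
  [0.008,0.006,0.009,5,0,0],
  [0.008,0.007,0.008,5,0,0],
  [0.008,0.008,0.008,5,0,0],
  [0,0,0,0,0,0],
])

```text
t: 5.28
ee_pos: [520.0, 0.8, 61.3]
orientation: [-2.225, -0.001, 2.211]
ft_force: [0.5, -0.8, -0.8]
width: 0.3
```

carry_out([
  [0.003,0,0,0,0,0],
  [0.003,0,0,0,0,0],
  [0.003,0,0,0,0,0],
])

```text
t: 5.65
ee_pos: [521.0, 1.5, 52.2]
orientation: [-2.228, -0.005, 2.211]
ft_force: [-0.6, -0.0, 2.4]
width: -0.2
```

carry_out([
  [0.002,0,0,0,0,0],
  [0.002,0,0,0,0,0],
])

```text
t: 5.9
ee_pos: [520.7, 1.7, 48.0]
orientation: [-2.228, -0.006, 2.213]
ft_force: [-4.1, -0.9, 12.9]
width: 0.5
```

carry_out([
  [0.002,0,0,0,0,0],
  [0.002,0,0,0,0,0],
])

```text
t: 6.15
ee_pos: [520.7, 1.7, 47.4]
orientation: [-2.228, -0.007, 2.213]
ft_force: [-11.0, -0.6, 34.8]
width: 0.8
```

Pressing the left corner met a firm top, though my 6 mm step spiked to 79 N. The near corner dipped about 8 mm, so that is the short foot. Next is the wedge.

carry_out([
  [-0.01,0,0,0,0,0],
  [-0.04,0,0,0,0,0],
  [-0.04,0,0,0,0,0],
], grip=1)

```text
t: 6.52
ee_pos: [519.5, 1.5, 137.9]
orientation: [-2.225, -0.007, 2.216]
ft_force: [0.3, 0.1, 0.1]
width: 0.4
```

```bash
python3 -c "
from h import *
plan([453,347,130],164)"
```

```text
pos [519.5   1.5 137.9] jaw -89.9 F [0.28 0.07 0.1 ] w 0.4 t 6.525 turn 73.9
[[0.0011, -0.0432, 0.0082, -9.2, -0.0, 0.0], [0.0011, -0.044, 0.0012, -9.2, -0.0, 0.0], [0.0011, -0.0436, -0.0059, -9.2, -0.0, 0.0], [0.0011, -0.0421, -0.0128, -9.2, -0.0, 0.0], [0.0011, -0.0395, -0.0194, -9.2, -0.0, 0.0], [0.0011, -0.0358, -0.0255, -9.2, -0.0, 0.0], [0.0011, -0.0313, -0.0309, -9.2, -0.0, 0.0], [0.001, -0.0259, -0.0355, -9.2, -0.0, 0.0]]
```

carry_out([
  [0.001,-0.043,0.008,-9,0,0],
  [0.001,-0.044,0.001,-9,0,0],
  [0.001,-0.044,-0.006,-9,0,0],
  [0.001,-0.042,-0.013,-9,0,0],
  [0.001,-0.04,-0.019,-9,0,0],
  [0.001,-0.036,-0.026,-9,0,0],
  [0.001,-0.031,-0.031,-9,0,0],
  [0.001,-0.026,-0.036,-9,0,0],
], grip=0)

```text
t: 7.52
ee_pos: [459.0, 358.5, 136.8]
orientation: [1.429, 1.058, -1.388]
ft_force: [0.9, 0.8, 0.4]
width: 77.0
```

```bash
python3 -c "
from h import *
plan([453,347,130],164)
snap('wrist','w1')"
```

```text
pos [459.  358.5 136.8] jaw -15.9 F [0.87 0.85 0.39] w 77.0 t 7.525 turn 1.4
[[0.0065, -0.0028, 0.0128, 0.2, -0.8, -1.1]]
```

View pics/w1.png

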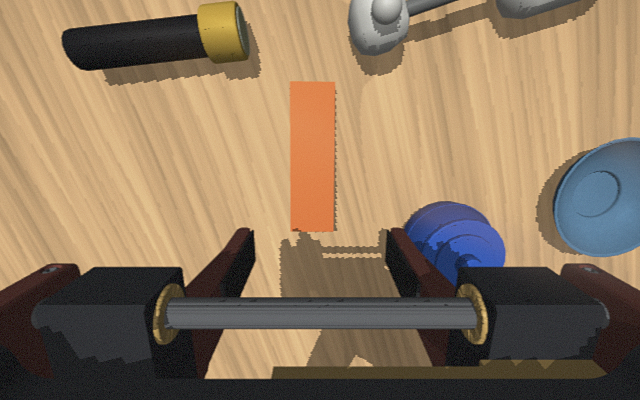

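The wrist view shows the wedge with its thin edge at (291..335,82), its thick edge at (291..335,231), and both sides clear for the fingers.

Run:
```python
from h import *
np.set_printoptions(precision=1,suppress=True)
for uv,z in(((291,82),3),((335,82),3),((291,231),25),((335,231),25)): print(at('w1',uv,z))
a=at('w1',(313,82),3);b=at('w1',(313,231),25);d=(a-b)[:2];print(a,b,np.linalg.norm(d),np.degrees(np.arctan2(d[1],d[0])))
u=d/np.linalg.norm(d); g=a[:2]-118*u; print('grip',g)
plan([*g,40],np.degrees(np.arctan2(u[1],u[0]))+90,n=3)
```

```text
[464.8 465.9   3. ]
[504.  454.8   3. ]
[425.  333.1  25. ]
[466.3 321.   25. ]
[484.4 460.4   3. ] [445.6 327.1  25. ] 138.82478628173055 73.79309997162296
grip [451.4 347.1]
pos [458.8 363.2 137.1] jaw -15.4 F [-0.3  2.3  0.6] w 80.9 t 7.575 turn 1.7
[[0.0322, -0.0016, 0.0064, 0.3, -0.3, -0.4], [0.0323, -0.0013, 0.0062, 0.3, -0.3, -0.4], [0.0323, -0.0011, 0.006, 0.3, -0.3, -0.4]]
```

carry_out([
  [0.032,-0.0016,0.006,0.3,-0.3,-0.4],
  [0.032,-0.0013,0.006,0.3,-0.3,-0.4],
  [0.032,-0.001,0.006,0.3,-0.3,-0.4],
  [0,0,0,0,0,0],
])

```text
t: 8.07
ee_pos: [452.8, 351.5, 39.5]
orientation: [1.42, 1.066, -1.408]
ft_force: [-0.7, 0.6, 0.9]
width: 88.0
```

```bash
python3 -c "
from h import *
plan([451.4,347.1,5],163.8,n=3)"
```

```text
pos [452.8 351.5  39.5] jaw -16.1 F [-0.71  0.56  0.87] w 88.0 t 8.075 turn 0.4
[[0.0115, -0.0001, 0.0016, 0.0, -0.1, -0.0], [0.0115, -0.0001, 0.0016, 0.0, -0.1, -0.0], [0.0115, -0.0001, 0.0016, 0.0, -0.1, -0.0]]
```

carry_out([
  [0.0115,0,0.0015,0,0,0],
  [0.0115,0,0.0015,0,0,0],
  [0.0115,0,0.0015,0,0,0],
  [0,0,0,0,0,0],
])

```text
t: 8.57
ee_pos: [454.0, 348.7, 5.7]
orientation: [1.425, 1.066, -1.404]
ft_force: [0.0, 0.3, 1.7]
width: 87.6
```

carry_out([
  [0,0,0,0,0,0],
  [0,0,0,0,0,0],
  [0,0,0,0,0,0],
  [0,0,0,0,0,0],
  [0,0,0,0,0,0],
  [0,0,0,0,0,0],
], grip=1)

```text
t: 9.32
ee_pos: [454.6, 349.3, 6.8]
orientation: [1.426, 1.066, -1.402]
ft_force: [-1.0, -0.6, -1.0]
width: 42.0
```

carry_out([
  [-0.02,0,0,0,0,0],
  [-0.04,0,0,0,0,0],
])

```text
t: 9.57
ee_pos: [452.2, 347.3, 66.6]
orientation: [1.421, 1.066, -1.407]
ft_force: [0.8, 0.6, -0.8]
width: 41.7
```

```bash
python3 -c "
from h import *
plan([395,3,65],90)"
```

```text
pos [452.2 347.3  66.6] jaw -16.1 F [ 0.76  0.62 -0.77] w 41.7 t 9.575 turn 73.9
[[-0.0001, 0.0051, 0.0433, 9.2, -0.1, 0.0], [-0.0001, 0.012, 0.0419, 9.2, -0.1, 0.0], [-0.0, 0.0186, 0.0395, 9.2, -0.1, 0.0], [0.0, 0.0246, 0.036, 9.2, -0.1, 0.0], [0.0001, 0.0301, 0.0316, 9.2, -0.1, 0.0], [0.0001, 0.0348, 0.0263, 9.2, -0.1, 0.0], [0.0001, 0.0386, 0.0204, 9.2, -0.1, 0.0], [0.0002, 0.0413, 0.014, 9.2, -0.1, 0.0]]
```

```bash
python3 -c "
from h import *
plan([365,3,65],90)"
```

```text
pos [452.2 347.3  66.6] jaw -16.1 F [ 0.76  0.62 -0.77] w 41.7 t 9.575 turn 73.9
[[-0.0001, 0.0015, 0.0444, 9.2, -0.1, 0.0], [-0.0001, 0.0086, 0.0436, 9.2, -0.1, 0.0], [-0.0001, 0.0155, 0.0416, 9.2, -0.1, 0.0], [-0.0, 0.0219, 0.0386, 9.2, -0.1, 0.0], [0.0, 0.0279, 0.0346, 9.2, -0.1, 0.0], [0.0001, 0.033, 0.0297, 9.2, -0.1, 0.0], [0.0001, 0.0374, 0.024, 9.2, -0.1, 0.0], [0.0002, 0.0407, 0.0177, 9.2, -0.1, 0.0]]
```

carry_out([
  [0,0.002,0.044,9,0,0],
  [0,0.009,0.044,9,0,0],
  [0,0.016,0.042,9,0,0],
  [0,0.022,0.039,9,0,0],
  [0,0.028,0.035,9,0,0],
  [0,0.033,0.03,9,0,0],
  [0,0.037,0.024,9,0,0],
  [0,0.041,0.018,9,0,0],
])

```text
t: 10.58
ee_pos: [369.8, -2.5, 73.8]
orientation: [-2.242, -0.016, 2.183]
ft_force: [1.1, -1.0, -0.9]
width: 41.6
```

carry_out([
  [0,0,0,0,0,0],
  [0,0,0,0,0,0],
])

```text
t: 10.82
ee_pos: [370.1, -4.6, 75.5]
orientation: [-2.242, -0.01, 2.178]
ft_force: [0.8, 0.1, -0.0]
width: 41.9
```

```bash
python3 -c "
from h import *
plan([365,3,65],90)
snap('wrist','w2');snap('top','t2');snap('scene','s2')
a=cv2.imread('pics/t2.png')[135:260,250:370];c=cv2.imread('pics/w2.png')
o=np.zeros((400,800,3),np.uint8);o[:400,:640]=c;cv2.imwrite('pics/w2c.png',c)
b=cv2.absdiff(cv2.imread('pics/s2.png'),cv2.imread('pics/scene0.png'))[190:265,265:365];print('scene diff',b.max(),b.mean())"
```

```text
pos [370.1  -4.6  75.5] jaw -90.4 F [ 0.78  0.1  -0.03] w 41.9 t 10.825 turn 1.9
[[0.0104, -0.0074, 0.0055, -0.4, -1.7, 0.9]]
scene diff 106 3.998266666666667
```

View pics/w2.png

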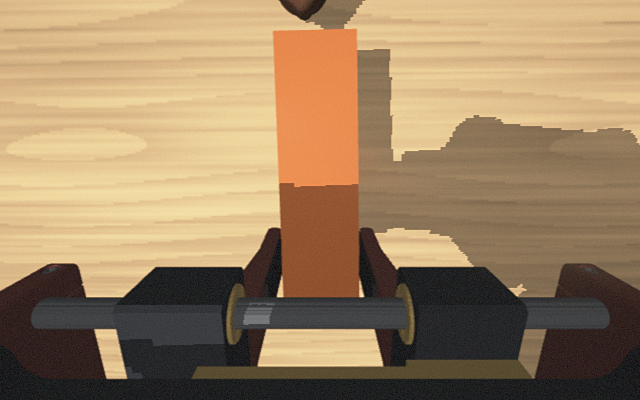

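The wedge is held straight, with its tip edge at (274..357,30). The stand's near corner shows at (303,15). I'll check whether the stand has moved.

Run:
```python
from h import *
c=[]
for f in('top0','t2'): c.append(cv2.resize(cv2.imread(f'pics/{f}.png')[140:228,262:358],None,fx=4,fy=4,interpolation=cv2.INTER_CUBIC)[:300])
a=np.hstack(c);c=[]
for f in('scene0','s2'): c.append(cv2.resize(cv2.imread(f'pics/{f}.png')[188:262,265:361],None,fx=4,fy=4,interpolation=cv2.INTER_CUBIC))
c=[cv2.resize(cv2.imread(f'pics/{f}.png')[r0:r0+74,x0:x0+96],None,fx=4,fy=4,interpolation=cv2.INTER_CUBIC) for f,r0,x0 in(('top0',150,262),('t2',150,262),('scene0',188,265),('s2',188,265))]
cv2.imwrite('pics/cmp.png',np.vstack([np.hstack(c[:2]),np.hstack(c[2:])]))
# subpixel shift on pot/stand-edge gradients
for f,g,r in(('top0','t2',(143,225,265,355)),('scene0','s2',(190,262,268,358))):
    A,B=[cv2.cvtColor(cv2.imread(f'pics/{k}.png'),cv2.COLOR_BGR2GRAY).astype(np.float32)[r[0]:r[1],r[2]:r[3]] for k in(f,g)]
    print(cv2.phaseCorrelate(A,B,cv2.createHanningWindow(A.shape[::-1],cv2.CV_32F)))
```

```text
((0.05554079577925819, -0.16331947186463225), 1.0403021791246203)
((-0.023291920477852557, 0.11537338521344509), 0.9635493556658427)
```

View pics/cmp.png

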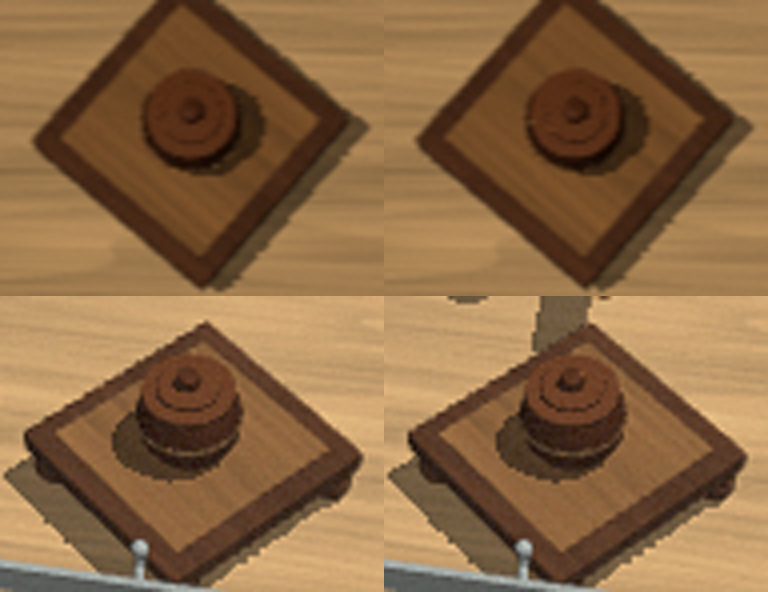

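The stand and pot are in place (shift under 0.2 px). Next I lower the wedge and slide it forward.

```bash
python3 -c "
from h import *
plan([365,3,20],90,n=3)"
```

```text
pos [369.9  -3.8  75. ] jaw -90.3 F [ 0.01  0.55 -1.28] w 41.9 t 10.975 turn 1.9
[[0.0183, -0.002, 0.0021, -0.1, -0.5, 0.3], [0.0183, -0.0021, 0.002, -0.1, -0.5, 0.3], [0.0183, -0.0022, 0.0018, -0.1, -0.5, 0.3]]
```

carry_out([
  [0.018,-0.002,0.002,0,-0.5,0.3],
  [0.018,-0.002,0.002,0,-0.5,0.3],
  [0.018,-0.002,0.002,0,-0.5,0.3],
  [0,0,0,0,0,0],
])

```text
t: 11.48
ee_pos: [367.1, 6.5, 20.1]
orientation: [2.223, 0.006, -2.214]
ft_force: [0.3, -0.6, -0.9]
width: 42.0
```

```bash
python3 -c "
from h import *
plan([368,3,9],90,n=3)"
```

```text
pos [367.1   6.5  20.1] jaw -89.7 F [ 0.25 -0.65 -0.86] w 42.0 t 11.475 turn 0.4
[[0.0037, 0.0012, -0.0003, 0.1, -0.1, -0.0], [0.0037, 0.0012, -0.0003, 0.1, -0.1, -0.0], [0.0037, 0.0012, -0.0003, 0.1, -0.1, -0.0]]
```

carry_out([
  [0.0035,0.001,0,0,0,0],
  [0.0035,0.001,0,0,0,0],
  [0.0035,0.001,0,0,0,0],
  [0,0,0,0,0,0],
])

```text
t: 11.98
ee_pos: [368.4, 3.9, 10.3]
orientation: [2.225, 0.008, -2.21]
ft_force: [-0.4, 0.6, -1.3]
width: 42.2
```

carry_out([
  [0.001,0,0,0,0,0],
  [0.001,0,0,0,0,0],
])

```text
t: 12.22
ee_pos: [368.7, 3.7, 8.4]
orientation: [2.226, 0.008, -2.21]
ft_force: [0.2, 0.5, -1.1]
width: 41.8
```

carry_out([
  [0.001,0,-0.01,0,0,0],
  [0,0,-0.01,0,0,0],
  [0,0,-0.01,0,0,0],
  [0,0,-0.01,0,0,0],
  [0,0,0,0,0,0],
])

```text
t: 12.85
ee_pos: [412.9, 4.0, 7.8]
orientation: [2.228, 0.007, -2.208]
ft_force: [-0.8, -0.0, -1.3]
width: 41.7
```

```bash
python3 -c "
from h import *
plan([420,3,8],90,n=3)
snap('wrist','w3');snap('scene','s3')"
```

```text
pos [412.9   4.    7.8] jaw -89.6 F [-0.77 -0.01 -1.3 ] w 41.7 t 12.85 turn 0.7
[[-0.0, 0.0004, -0.0024, 0.1, -0.2, -0.0], [-0.0001, 0.0003, -0.0024, 0.1, -0.2, -0.0], [-0.0001, 0.0003, -0.0024, 0.1, -0.2, -0.0]]
```

View pics/w3.png

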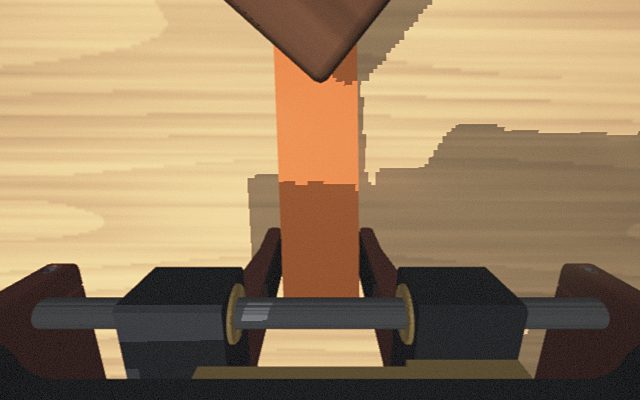

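The wedge is centred under the stand corner at (320,80). I'll slide it 10 mm further, release it, back off and push from behind.

carry_out([
  [0,0,-0.005,0,0,0],
  [0,0,-0.005,0,0,0],
  [0,0,0,0,0,0],
])

```text
t: 13.32
ee_pos: [421.2, 4.1, 7.7]
orientation: [2.225, 0.008, -2.211]
ft_force: [-0.4, -0.1, -1.3]
width: 41.9
```

carry_out([
  [0,0,0,0,0,0],
  [0,0,0,0,0,0],
  [0,0,0,0,0,0],
  [0,0,0,0,0,0],
  [0,0,0,0,0,0],
], grip=0)

```text
t: 13.95
ee_pos: [420.9, 4.1, 7.8]
orientation: [2.225, 0.008, -2.211]
ft_force: [0.4, 0.5, -0.1]
width: 86.4
```

carry_out([
  [0,0,0.015,0,0,0],
  [0,0,0.015,0,0,0],
  [0,0,0.015,0,0,0],
  [0,0,0.01,0,0,0],
  [0,0,0,0,0,0],
])

```text
t: 14.58
ee_pos: [360.1, 3.7, 7.4]
orientation: [2.223, 0.008, -2.213]
ft_force: [-0.8, -0.1, 0.0]
width: 88.1
```

carry_out([
  [0,0,0,0,0,0],
  [0,0,0,0,0,0],
  [0,0,0,0,0,0],
  [0,0,0,0,0,0],
  [0,0,0,0,0,0],
  [0,0,0,0,0,0],
  [0,0,0,0,0,0],
  [0,0,0,0,0,0],
], grip=1)

```text
t: 15.58
ee_pos: [362.2, 3.7, 7.5]
orientation: [2.225, 0.008, -2.211]
ft_force: [0.8, -0.5, -0.2]
width: 11.4
```

```bash
python3 -c "
from h import *
plan([372,3.5,6],90,n=1)
snap('wrist','w4')"
```

```text
pos [362.2   3.7   7.5] jaw -89.6 F [ 0.79 -0.46 -0.22] w 11.4 t 15.575 turn 0.5
[[0.0016, 0.0003, -0.0097, 0.4, -0.4, -0.0]]
```

View pics/w4.png

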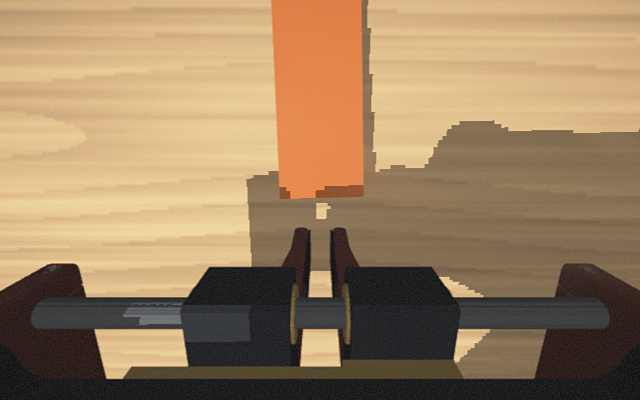

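carry_out([
  [0.001,0,-0.008,0,0,0],
  [0,0,-0.008,0,0,0],
  [0,0,-0.004,0,0,0],
  [0,0,-0.004,0,0,0],
  [0,0,-0.003,0,0,0],
])

```text
t: 16.25
ee_pos: [390.9, 3.9, 6.5]
orientation: [2.225, 0.008, -2.211]
ft_force: [-0.5, -0.4, 1.3]
width: 0.5
```

carry_out([
  [0,0,-0.002,0,0,0],
  [0,0,-0.002,0,0,0],
])

```text
t: 16.5
ee_pos: [394.4, 4.0, 6.5]
orientation: [2.223, 0.008, -2.213]
ft_force: [-1.8, -0.4, 1.1]
width: 0.6
```

carry_out([
  [0,0,-0.002,0,0,0],
])

```text
t: 16.62
ee_pos: [396.2, 4.0, 6.5]
orientation: [2.222, 0.008, -2.213]
ft_force: [-1.9, -0.5, 1.4]
width: 0.3
```

carry_out([
  [0,0,-0.002,0,0,0],
])

```text
t: 16.75
ee_pos: [398.1, 4.0, 6.5]
orientation: [2.222, 0.008, -2.214]
ft_force: [-1.6, -0.1, 1.5]
width: 0.4
```

carry_out([
  [0,0,-0.0015,0,0,0],
])

```text
t: 16.88
ee_pos: [399.8, 4.0, 6.5]
orientation: [2.222, 0.008, -2.214]
ft_force: [-1.8, -0.2, 1.4]
width: 0.8
```

carry_out([
  [0,0,-0.0015,0,0,0],
])

```text
t: 17.0
ee_pos: [401.4, 4.0, 6.5]
orientation: [2.222, 0.008, -2.214]
ft_force: [-1.3, 0.1, 1.1]
width: 0.3
```

carry_out([
  [0,0,-0.001,0,0,0],
])

```text
t: 17.12
ee_pos: [402.4, 4.0, 6.5]
orientation: [2.222, 0.008, -2.214]
ft_force: [-1.6, 0.5, 1.7]
width: 0.1
```

carry_out([
  [0,0,-0.001,0,0,0],
])

```text
t: 17.25
ee_pos: [402.5, 4.0, 6.4]
orientation: [2.22, 0.008, -2.216]
ft_force: [-4.3, -0.3, 4.0]
width: 0.5
```

carry_out([
  [0,0,-0.001,0,0,0],
])

```text
t: 17.38
ee_pos: [402.6, 4.1, 6.3]
orientation: [2.218, 0.008, -2.218]
ft_force: [-5.0, -0.1, 4.3]
width: 0.5
```

carry_out([
  [0,0,-0.0012,0,0,0],
])

```text
t: 17.5
ee_pos: [402.9, 4.1, 6.3]
orientation: [2.216, 0.008, -2.22]
ft_force: [-6.1, 0.3, 5.8]
width: 0.8
```

Run:
```python
from h import *
snap('scene','s4');snap('top','t4')
o=ctrl.get_obs();print(o['ee_pos'].round(1),o['ft_force'].round(1))
for f,g,r in(('top0','t4',(143,215,265,355)),('scene0','s4',(200,262,268,358))):
    A,B=[cv2.cvtColor(cv2.imread(f'pics/{k}.png'),cv2.COLOR_BGR2GRAY).astype(np.float32)[r[0]:r[1],r[2]:r[3]] for k in(f,g)]
    print(cv2.phaseCorrelate(A,B,cv2.createHanningWindow(A.shape[::-1],cv2.CV_32F)))
```

```text
[402.9   4.1   6.3] [-5.7  0.3  4.3]
((0.04384931055417951, -0.14094504311884748), 1.0697777221232285)
((-0.021704120148164918, 0.1125921765790423), 1.0708817174037297)
```

Push force is 6 N, the wedge has stopped where the geometry predicts, and the stand hasn't moved, so it is snug. Backing off.

carry_out([
  [0,0,0.004,0,0,0],
  [0,0,0.01,0,0,0],
  [0,0,0.015,0,0,0],
  [-0.03,0,0.01,0,0,0],
  [-0.06,0,0,0,0,0],
  [-0.06,0,0,0,0,0],
  [0,0,0,0,0,0],
  [0,0,0,0,0,0],
])

```text
t: 18.6
ee_pos: [359.8, 3.8, 158.9]
orientation: [2.22, 0.008, -2.216]
ft_force: [0.1, -0.0, -0.0]
width: 0.6
```

Run:
```python
from h import *
snap('scene','s5');snap('top','t5');snap('wrist','w5')
o=ctrl.get_obs();print(o['ee_pos'].round(1),o['ft_force'].round(1))
for f,g,r in(('top0','t5',(143,215,265,355)),('scene0','s5',(200,262,268,358))):
    A,B=[cv2.cvtColor(cv2.imread(f'pics/{k}.png'),cv2.COLOR_BGR2GRAY).astype(np.float32)[r[0]:r[1],r[2]:r[3]] for k in(f,g)]
    print(cv2.phaseCorrelate(A,B,cv2.createHanningWindow(A.shape[::-1],cv2.CV_32F)))
```

```text
[359.6   3.8 158. ] [ 0.6 -0.4  0. ]
((0.03868237597183111, -0.11775130633356667), 1.0782893063109598)
((-0.06745313926523977, 0.09726907591586098), 1.0627767701943716)
```

View pics/w5.png

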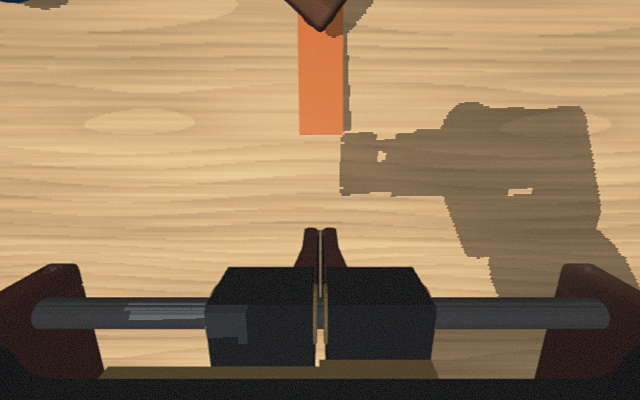

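The wedge lies straight under the near corner: thick end at (300..343,134), corner at (320,30). The arm is clear, so I'm handing in.

```bash
python3 -c "
from h import *
print(ctrl.close_job())"
```

```text
the job is handed in; nothing more can be done
None
```

The wedge is snug under the short foot, the corner of the stand nearest the robot, and the job is handed in at about 19 s of the 61 s allowed.

- **Finding the foot:** The left corner was firm. The near corner dipped about 8 mm, from a top at 56 mm to about 48 mm, on first light contact (2.4 N). I kept pressing to about 35 N, well beyond the 2 N needed.
- **Placing the wedge:** I gripped the wedge, turned it thin end first and slid it partly under the near foot. I then released it and pushed on its thick end with closed fingers in small steps. Resistance rose from about 1.6 N to about 6 N while the wedge nearly stopped. By geometry it is about 7.5 mm thick under the foot, which matches the gap I felt.
- **Last checks:** After backing off, the stand and pot showed less than 0.15 pixel of shift from the start in both fixed cameras. The wedge looked flat and straight under the corner, and the arm was clear and reading about 0 N.
- **What went wrong:** While feeling the left corner, a step that was too large gave a 79 N spike at the wrist, below the 120 N limit. The stand did not move visibly.
- **Not checked:** I did not press the corner again after wedging. That the wedge carries weight rests on the push force, not on a direct test.

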